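Set the bearing cup of a cake turntable square into its base

TASK

Of the two cake-turntable bases on the bakery bench, one has its wide bearing cup still standing proud of the bore. Push that cup down, a little at a time on alternate sides of its rim so that it never leans more than about ten degrees, until its flange lies square and fully home on the base. Do not touch the other base, whose cup is already in.

Things in the scene. Friction and masses are not known exactly. Their poses are not given: they have to be found in the camera images.
- rim (a point): Centre of the top face of the proud cup, an open aluminium ring (the point is in air); z = the cup's axis, up when square. Its flat flange is 160 mm outside, 116 mm inside diameter, 6 mm thick: press at 69 mm radius. Flange top is 66 mm above the bench when home, 99 to 106 mm at the start, when the cup may lean up to 4 degrees any way.
- cup_depth (a joint): How far the cup's centre is pushed in, m: 0 = 40 mm proud, 0.040 = home, where the flange stops on the base. It starts at 0 to 0.007. A stiff fit, about 5 to 15 N when slow; it stays where left. Pressing one side sinks it; the centre sinks a third to half as much, the far side stays or rises a little. 12 mm down on one side from level leans it 5 to 6 degrees; 20 mm is too far.
- stand: The grey round base of the proud cup, fixed to the bench: 60 mm high, 192 mm across the foot, 176 mm at the top, with a 150 mm bore. Origin at the centre of its underside, z up; any yaw.
- ready: The other base, a fixed bystander of the same make, 192 mm across the foot, its cup already home (rim top 66 mm high). Origin at the centre of its underside, z up. Not to be touched.

How it is judged:
By the outcome, as a careful person would: the job done as asked, in the order asked, and still so for the second after the job is handed in, with the robot touching nothing.
It also fails if it takes over 70 s, if anything falls off the work surface, if the arm or the gripper's body presses on something with over 40 N, if the wrist force passes 120 N, or if a joint passes its speed limit or range.

ROBOT

A 6-joint arm with a two-finger parallel gripper is mounted at the origin on the work surface. World frame = base frame: x ahead of the robot, y to its left, z up, the work surface at z = 0. Lengths are in m, angles in rad, forces in N, time in s.
With the tool pointing down it reaches from about 0.35 to 0.775 m from the base axis. Payload 7.3 kg.
Tool frame: the origin (TCP) lies at the very end of the fingers, on their centre line; the grasp point (between the pads) lies 19 mm behind it (robot.hold_point_z is the distance from the TCP to the grasp point, in m); z points along the fingers, y is the direction in which the jaws open and shut (so a half turn about z gives the same grasp; the last joint's range is limited). The gripper opens to 92 mm and grips with 3 to 60 N. Pads are 19 mm wide; open, the fingers measure 130 mm over their backs; the gripper's body (75 mm by 190 mm) begins 47 mm behind the grasp point.
Start: joints at [-1.479, 0.342, 1.524, -0, 1.275, -0.146], TCP at [0.124, -0.51, 0.227] pointing down, gripper open.
Joint ranges: [-2.53, 2.53], [-0.77, 2.02], [0.04, 2.7], [-1, 4.14], [0.28, 2.66], [-3.11, 3.11]. Speed limits (rad/s): [2.57, 2.57, 3.14, 3.14, 3.14, 3.14].

INTERFACE

Orientations are given as [roll, pitch, yaw] about the fixed x, y, z axes, in that order (R = Rz(yaw) Ry(pitch) Rx(roll)).
In Python, from cell import monitor, viewer, robot gives the robot as it stands.
- The arm moves only by the tool move_arm, never from a script. Its argument "deltas" is a list of rows, each an object of numbers: "x", "y", "z": the shift along the tool's x, y, z in m; "wx", "wy", "wz": the turn, a rotation vector about the tool's x, y, z in degrees; "hand": the opening, from 0 (shut) to 1 (fully open). In form: [{"x": .., "y": .., "z": .., "wx": .., "wy": .., "wz": .., "hand": ..}, ...]. A call has 1 to 8 rows; each row is the pose to reach, as a shift and turn from the pose commanded when the call began, along the tool's axes at that moment; what a row does not reach only later rows make up. A row lasts 1/8 s, in which the tool goes at most 62.5 mm and 10.7 degrees, less where a joint would pass 70% of its speed; a pose out of reach is approached as far as the arm can. A call with a gripper value outside its range is refused whole. The fingers move at their own pace and stop on an object; "grip_force" is the grip in N (left out, the last holds). Time passes only in rows, so rows that repeat a pose let the fingers close. It gives the time, the measured TCP pose, the force and the opening at its end, in the units of the state.
- monitor.observe(): the state, without advancing time (a new reading comes with each control period).
- viewer.read_camera(name): name is "scene" or "top"; returns the picture (384x512x3 uint8, red, green, blue); there is no depth.
- viewer.camera_params(name): a dict with "camera_matrix" (3x3 intrinsics, pixels), "k1" (the pictures are not rectified: a ray, as slopes to the right and down, at radius r is drawn at 1 + k1 r^2 times it, then the intrinsics apply), "R" (3x3) and "t" (3): a world point X has camera coordinates R X + t. Camera axes: x right, y down, z forward; pixel columns grow to the right and rows downward; lengths in m; the calibration is good to about 2 mm. A picture is of the moment at which its call begins. camera_params takes no time and is no camera call.
- robot.hand_in(): hands the job in, once; it reports no verdict.
The state is a dict: "time": time; "qpos": joint angles; "qvel": joint speeds; "joint_efforts": joint torques, N m; "tool_pos": TCP position; "tool_rot": TCP orientation; "contact_force": force on the tool from outside, world axes, zero at the start; "torque": the same for the moment, N m; "opening": finger opening in m.
Only numpy, scipy, OpenCV 4.12 (cv2) and the standard library are available. Lean on these libraries where they do the work, as an engineer would, in place of code of your own. Each camera call takes 0.05 s, during which the arm holds its last target. There are 200 camera calls.

## Working session

There is one attempt and no reset: what is moved stays moved. The work goes in short steps, Python scripts to look and compute and a tool call to move; the robot and the scene stay as the last step left them, time stands still between calls to the robot, and variables do not carry over. Pictures are saved under pics/ and viewed, about 8 in all and at most 12, crops included, and the job is handed in when it is done.

Besides the shell and the picture viewer there is one more tool, called as name(argument=value, ...), one argument or row to a line, values as JSON. move_arm: Moves the arm, as the interface text tells. Its arguments: {"type":"object","properties":{"deltas":{"type":"array","items":{"type":"object","properties":{"x":{"type":"number"},"y":{"type":"number"},"z":{"type":"number"},"wx":{"type":"number"},"wy":{"type":"number"},"wz":{"type":"number"},"hand":{"type":"number"}}}},"grip_force":{"type":"number"}},"required":["deltas"]}

```bash
mkdir -p pics
python3 - <<'E'
from cell import monitor, viewer, robot
import cv2,numpy as np
ims=[]
for n in("scene","top"):
    im=viewer.read_camera(n); cv2.imwrite(f"pics/{n}0.png",im[:,:,::-1]); 
    p=viewer.camera_params(n); print(n,{k:np.round(v,4).tolist() for k,v in p.items()})
s=monitor.observe(); print(s)
E
```

```text
scene {'camera_matrix': [[390.3884, 0.0, 260.9645], [0.0, 390.3884, 189.065], [0.0, 0.0, 1.0]], 'k1': 0.0387, 'R': [[-0.6595, 0.7517, -0.0074], [0.5301, 0.4581, -0.7135], [-0.5329, -0.4745, -0.7006]], 't': [0.3612, -0.2001, 1.2808]}
top {'camera_matrix': [[485.2332, 0.0, 251.5614], [0.0, 485.2332, 188.7794], [0.0, 0.0, 1.0]], 'k1': -0.098, 'R': [[-0.0213, -0.9996, 0.0162], [-0.9904, 0.0189, -0.1367], [0.1364, -0.019, -0.9905]], 't': [-0.0091, 0.5288, 1.1407]}
{'time': 0.1, 'qpos': array([-1.47903960e+00,  3.42690593e-01,  1.52494333e+00, -3.94354677e-05,
        1.27537775e+00, -1.46015827e-01]), 'qvel': array([ 0.00027225, -0.00154436, -0.00122497, -0.0017359 , -0.00037807,
        0.00024516]), 'joint_efforts': array([ 1.72275155e-03, -4.32004631e+01, -2.44693655e+01,  7.18314364e-02,
        5.25761582e-02, -4.81851896e-05]), 'tool_pos': array([ 0.12362534, -0.50985801,  0.22608734]), 'tool_rot': array([-3.14018324e+00, -1.69154922e-04,  2.37783939e-01]), 'contact_force': array([ 0.64223798,  0.13513991, -0.57941632]), 'torque': array([-0.00072833,  0.00277032,  0.04469997]), 'opening': 0.09159261848416636}
```

View pics/scene0.png

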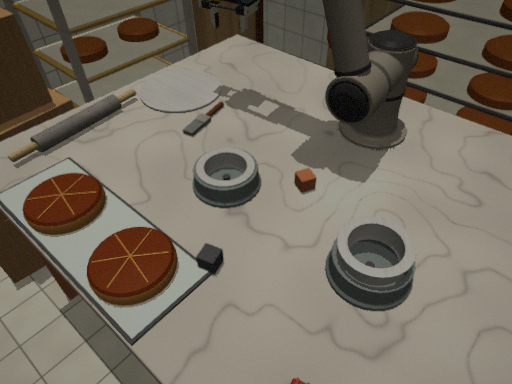

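View pics/top0.png

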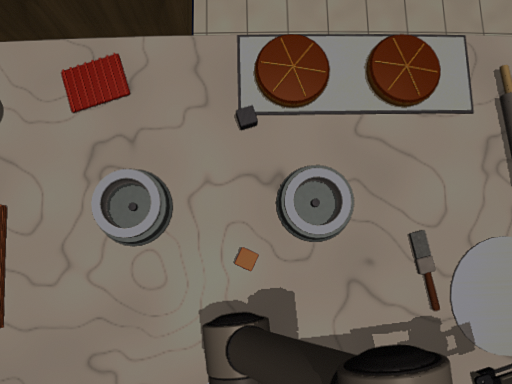

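The scene picture shows the proud cup at about (375,255) and the home one at (226,175). In the top picture the proud cup is at (130,205) and the bystander at (315,202).

```bash
cat > h.py <<'E'
from cell import monitor, viewer, robot
import cv2,numpy as np
def ray(n,uv):
    p=viewer.camera_params(n);K=p["camera_matrix"];k=float(p["k1"])
    q=cv2.undistortPoints(np.float64(uv).reshape(-1,1,2),K,np.array([k,0,0,0,0.])).reshape(-1,2)
    d=np.c_[q,np.ones(len(q))]@p["R"]; return -p["R"].T@p["t"],d
def plane(n,uv,z):
    c,d=ray(n,uv); return c+d*((z-c[2])/d[:,2])[:,None]
def ring(im,box,thr):
    x0,y0,x1,y1=box; g=im[y0:y1,x0:x1].astype(int)
    m=((g.min(2)>thr)&(g.max(2)-g.min(2)<12)).astype(np.uint8)
    m=cv2.morphologyEx(m,cv2.MORPH_OPEN,np.ones((2,2),np.uint8))
    cs,_=cv2.findContours(m,cv2.RETR_EXTERNAL,cv2.CHAIN_APPROX_NONE)
    c=max(cs,key=lambda c:cv2.contourArea(cv2.convexHull(c)))
    return cv2.convexHull(c).reshape(-1,2)+[x0,y0],m
E
python3 - <<'E'
from h import *
B={("scene","proud"):(318,205,430,315),("top","proud"):(82,155,182,255),("scene","ready"):(182,140,270,212),("top","ready"):(268,155,362,250)}
tiles=[]
for n in("scene","top"):
    im=viewer.read_camera(n)
    for w in("proud","ready"):
        b=B[n,w]; h,m=ring(im,b,125); z=.102 if w=="proud" else .066
        P=plane(n,h,z); (c,r)=cv2.minEnclosingCircle(np.float32(P[:,:2])); e=cv2.fitEllipse(h.astype(np.float32))
        print(n,w,np.round(c,4),round(r,4),np.round(e[0],1),np.round(e[1],1),round(e[2]))
        t=im[b[1]:b[3],b[0]:b[2],::-1].copy(); t2=t.copy(); cv2.polylines(t2,[(h-[b[0],b[1]]).astype(np.int32)],True,(0,0,255),1)
        tiles.append(np.vstack([cv2.resize(a,(200,200),interpolation=0) for a in(t,t2,cv2.cvtColor(m*255,8))]))
cv2.imwrite("pics/m1.png",np.hstack(tiles))
E
```

```text
scene proud [0.5598 0.2706] 0.0454 [359.3 263.7] [13.5 44.8] 124
scene ready [ 0.5415 -0.1154] 0.0082 [228.5 184. ] [2.  5.1] 32
top proud [0.4912 0.2697] 0.0785 [126.  203.9] [66.3 68.6] 53
top ready [ 0.4908 -0.177 ] 0.0781 [318.5 201.8] [64.4 65.8] 131
```

View pics/m1.png

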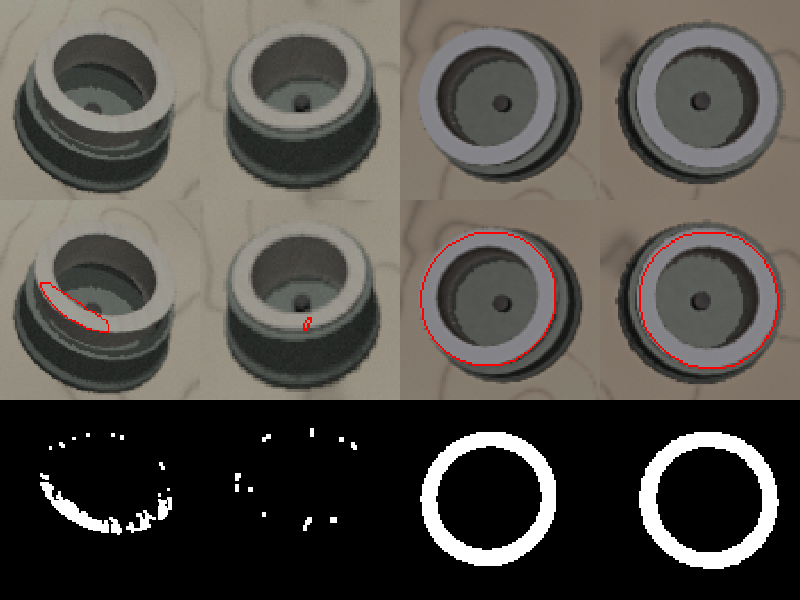

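The top mask outlines both rings cleanly (the scene mask failed). Proud cup: centre about (0.491, 0.270), radius matches 80 mm. Bystander at (0.49, -0.18). Scene is not needed, because touch will give the rim heights. Next I move over the cup with fingers shut.

move_arm(
  deltas=[
    {"x": 0.389, "y": -0.245, "wz": 13.6, "hand": 0},
    {"x": 0.389, "y": -0.245, "wz": 13.6, "hand": 0},
    {"x": 0.389, "y": -0.245, "wz": 13.6, "hand": 0},
    {"x": 0.389, "y": -0.245, "wz": 13.6, "hand": 0},
    {"x": 0.389, "y": -0.245, "wz": 13.6, "hand": 0},
    {"x": 0.389, "y": -0.245, "wz": 13.6, "hand": 0},
    {"x": 0.389, "y": -0.245, "wz": 13.6, "hand": 0},
    {"x": 0.389, "y": -0.245, "wz": 13.6, "hand": 0},
  ],
  grip_force=20,
)

```text
schema error: expected keys x, y, z, wx, wy, wz, hand
```

move_arm(
  deltas=[
    {"x": 0.389, "y": -0.245, "z": 0, "wx": 0, "wy": 0, "wz": 13.6, "hand": 0},
    {"x": 0.389, "y": -0.245, "z": 0, "wx": 0, "wy": 0, "wz": 13.6, "hand": 0},
    {"x": 0.389, "y": -0.245, "z": 0, "wx": 0, "wy": 0, "wz": 13.6, "hand": 0},
    {"x": 0.389, "y": -0.245, "z": 0, "wx": 0, "wy": 0, "wz": 13.6, "hand": 0},
    {"x": 0.389, "y": -0.245, "z": 0, "wx": 0, "wy": 0, "wz": 13.6, "hand": 0},
    {"x": 0.389, "y": -0.245, "z": 0, "wx": 0, "wy": 0, "wz": 13.6, "hand": 0},
    {"x": 0.389, "y": -0.245, "z": 0, "wx": 0, "wy": 0, "wz": 13.6, "hand": 0},
    {"x": 0.389, "y": -0.245, "z": 0, "wx": 0, "wy": 0, "wz": 13.6, "hand": 0},
  ],
  grip_force=20,
)

```text
time: 1.2
tool_pos: [0.4457, -0.1779, 0.2266]
tool_rot: [-3.141, -0.0, 0.004]
contact_force: [-0.2, 0.6, -0.1]
opening: 0.0163
```

move_arm(
  deltas=[
    {"x": 0.114, "y": -0.447, "z": 0.0, "wx": 0, "wy": 0, "wz": 0, "hand": 0},
    {"x": 0.114, "y": -0.447, "z": 0.0, "wx": 0, "wy": 0, "wz": 0, "hand": 0},
    {"x": 0.114, "y": -0.447, "z": 0.0, "wx": 0, "wy": 0, "wz": 0, "hand": 0},
    {"x": 0.114, "y": -0.447, "z": 0.0, "wx": 0, "wy": 0, "wz": 0, "hand": 0},
    {"x": 0.114, "y": -0.447, "z": 0.0, "wx": 0, "wy": 0, "wz": 0, "hand": 0},
    {"x": 0.114, "y": -0.447, "z": 0.0, "wx": 0, "wy": 0, "wz": 0, "hand": 0},
    {"x": 0.114, "y": -0.447, "z": 0.05, "wx": 0, "wy": 0, "wz": 0, "hand": 0},
    {"x": 0.114, "y": -0.447, "z": 0.105, "wx": 0, "wy": 0, "wz": 0, "hand": 0},
  ],
)

```text
time: 2.2
tool_pos: [0.5576, 0.2631, 0.1387]
tool_rot: [-3.139, -0.006, 0.003]
contact_force: [0.3, -1.1, -0.3]
opening: 0.0007
```

move_arm(
  deltas=[
    {"x": 0, "y": 0, "z": 0.006, "wx": 0, "wy": 0, "wz": 0, "hand": 0},
    {"x": 0, "y": 0, "z": 0.01, "wx": 0, "wy": 0, "wz": 0, "hand": 0},
    {"x": 0, "y": 0, "z": 0.013, "wx": 0, "wy": 0, "wz": 0, "hand": 0},
    {"x": 0, "y": 0, "z": 0.016, "wx": 0, "wy": 0, "wz": 0, "hand": 0},
    {"x": 0, "y": 0, "z": 0.019, "wx": 0, "wy": 0, "wz": 0, "hand": 0},
    {"x": 0, "y": 0, "z": 0.021, "wx": 0, "wy": 0, "wz": 0, "hand": 0},
    {"x": 0, "y": 0, "z": 0.022, "wx": 0, "wy": 0, "wz": 0, "hand": 0},
    {"x": 0, "y": 0, "z": 0.022, "wx": 0, "wy": 0, "wz": 0, "hand": 0},
  ],
)

```text
time: 3.2
tool_pos: [0.556, 0.2596, 0.116]
tool_rot: [3.141, 0.0, 0.0]
contact_force: [0.3, 0.0, -0.6]
opening: 0.0001
```

move_arm(
  deltas=[
    {"x": 0.004, "y": -0.01, "z": 0.002, "wx": 0, "wy": 0, "wz": 0, "hand": 0},
    {"x": 0.004, "y": -0.01, "z": 0.005, "wx": 0, "wy": 0, "wz": 0, "hand": 0},
    {"x": 0.004, "y": -0.01, "z": 0.008, "wx": 0, "wy": 0, "wz": 0, "hand": 0},
    {"x": 0.004, "y": -0.01, "z": 0.011, "wx": 0, "wy": 0, "wz": 0, "hand": 0},
    {"x": 0.004, "y": -0.01, "z": 0.014, "wx": 0, "wy": 0, "wz": 0, "hand": 0},
    {"x": 0.004, "y": -0.01, "z": 0.016, "wx": 0, "wy": 0, "wz": 0, "hand": 0},
    {"x": 0.004, "y": -0.01, "z": 0.018, "wx": 0, "wy": 0, "wz": 0, "hand": 0},
    {"x": 0.004, "y": -0.01, "z": 0.018, "wx": 0, "wy": 0, "wz": 0, "hand": 0},
  ],
)

```text
time: 4.2
tool_pos: [0.5605, 0.2697, 0.0989]
tool_rot: [-3.141, -0.001, 0.0]
contact_force: [-1.3, -0.9, 4.5]
opening: 0.0007
```

Run:
```python
from h import *
im=viewer.read_camera("scene")[180:330,280:480,::-1]
im2=viewer.read_camera("top")[130:280,60:260,::-1]
cv2.imwrite("pics/c2.png",np.hstack([cv2.resize(i,(400,300)) for i in(im,im2)]))
```

```text
(no output)
```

View pics/c2.png

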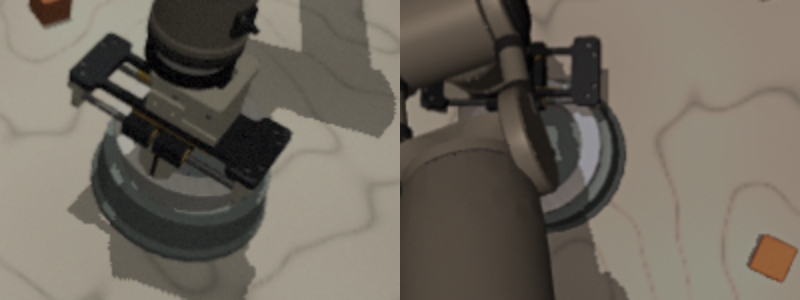

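Contact at the +x side at z ≈ 0.099 with 4.5 N. The picture shows the finger on the rim. Next the opposite side.

move_arm(
  deltas=[
    {"x": 0, "y": 0, "z": -0.025, "wx": 0, "wy": 0, "wz": 0, "hand": 0},
    {"x": -0.05, "y": 0, "z": -0.028, "wx": 0, "wy": 0, "wz": 0, "hand": 0},
    {"x": -0.11, "y": 0, "z": -0.028, "wx": 0, "wy": 0, "wz": 0, "hand": 0},
    {"x": -0.138, "y": 0, "z": -0.028, "wx": 0, "wy": 0, "wz": 0, "hand": 0},
    {"x": -0.138, "y": 0, "z": -0.02, "wx": 0, "wy": 0, "wz": 0, "hand": 0},
    {"x": -0.138, "y": 0, "z": -0.012, "wx": 0, "wy": 0, "wz": 0, "hand": 0},
    {"x": -0.138, "y": 0, "z": -0.006, "wx": 0, "wy": 0, "wz": 0, "hand": 0},
    {"x": -0.138, "y": 0, "z": -0.001, "wx": 0, "wy": 0, "wz": 0, "hand": 0},
  ],
)

```text
time: 5.3
tool_pos: [0.4219, 0.2693, 0.0988]
tool_rot: [3.141, 0.002, -0.0]
contact_force: [-8.2, -1.4, 13.0]
opening: 0.0004
```

move_arm(
  deltas=[
    {"x": 0, "y": 0, "z": 0.001, "wx": 0, "wy": 0, "wz": 0, "hand": 0},
    {"x": 0, "y": 0, "z": 0.002, "wx": 0, "wy": 0, "wz": 0, "hand": 0},
  ],
)

```text
time: 5.55
tool_pos: [0.4217, 0.2692, 0.0967]
tool_rot: [3.141, 0.003, -0.0]
contact_force: [-6.7, -1.0, 7.9]
opening: 0.0002
```

move_arm(
  deltas=[
    {"x": 0, "y": 0, "z": -0.03, "wx": 0, "wy": 0, "wz": 0, "hand": 0},
    {"x": 0.03, "y": -0.03, "z": -0.03, "wx": 0, "wy": 0, "wz": -10.5, "hand": 0},
    {"x": 0.069, "y": -0.069, "z": -0.03, "wx": 0, "wy": 0, "wz": -21, "hand": 0},
    {"x": 0.069, "y": -0.069, "z": -0.03, "wx": 0, "wy": 0, "wz": -31.5, "hand": 0},
    {"x": 0.069, "y": -0.069, "z": -0.03, "wx": 0, "wy": 0, "wz": -42, "hand": 0},
    {"x": 0.069, "y": -0.069, "z": -0.03, "wx": 0, "wy": 0, "wz": -52.5, "hand": 0},
    {"x": 0.069, "y": -0.069, "z": -0.03, "wx": 0, "wy": 0, "wz": -63, "hand": 0},
    {"x": 0.069, "y": -0.069, "z": -0.03, "wx": 0, "wy": 0, "wz": -73.5, "hand": 0},
  ],
)

```text
time: 6.55
tool_pos: [0.4919, 0.3383, 0.126]
tool_rot: [-3.141, 0.001, 1.288]
contact_force: [-0.8, 0.2, -0.3]
opening: 0.0004
```

move_arm(
  deltas=[
    {"x": 0, "y": 0, "z": 0.005, "wx": 0, "wy": 0, "wz": -10.5, "hand": 0},
    {"x": 0, "y": 0, "z": 0.01, "wx": 0, "wy": 0, "wz": -16.5, "hand": 0},
    {"x": 0, "y": 0, "z": 0.016, "wx": 0, "wy": 0, "wz": -16.5, "hand": 0},
    {"x": 0, "y": 0, "z": 0.021, "wx": 0, "wy": 0, "wz": -16.5, "hand": 0},
    {"x": 0, "y": 0, "z": 0.025, "wx": 0, "wy": 0, "wz": -16.5, "hand": 0},
    {"x": 0, "y": 0, "z": 0.029, "wx": 0, "wy": 0, "wz": -16.5, "hand": 0},
    {"x": 0, "y": 0, "z": 0.03, "wx": 0, "wy": 0, "wz": -16.5, "hand": 0},
  ],
)

```text
time: 7.42
tool_pos: [0.4916, 0.3393, 0.098]
tool_rot: [3.14, -0.002, 1.571]
contact_force: [-0.5, 2.1, 5.7]
opening: 0.0006
```

move_arm(
  deltas=[
    {"x": 0, "y": 0, "z": -0.025, "wx": 0, "wy": 0, "wz": 0, "hand": 0},
    {"x": -0.05, "y": 0, "z": -0.028, "wx": 0, "wy": 0, "wz": 0, "hand": 0},
    {"x": -0.11, "y": 0, "z": -0.028, "wx": 0, "wy": 0, "wz": 0, "hand": 0},
    {"x": -0.138, "y": 0, "z": -0.028, "wx": 0, "wy": 0, "wz": 0, "hand": 0},
    {"x": -0.138, "y": 0, "z": -0.02, "wx": 0, "wy": 0, "wz": 0, "hand": 0},
    {"x": -0.138, "y": 0, "z": -0.012, "wx": 0, "wy": 0, "wz": 0, "hand": 0},
    {"x": -0.138, "y": 0, "z": -0.006, "wx": 0, "wy": 0, "wz": 0, "hand": 0},
    {"x": -0.138, "y": 0, "z": 0, "wx": 0, "wy": 0, "wz": 0, "hand": 0},
  ],
)

```text
time: 8.43
tool_pos: [0.4909, 0.2014, 0.0964]
tool_rot: [-3.141, 0.0, 1.573]
contact_force: [0.5, 0.8, 0.2]
opening: 0.0005
```

move_arm(
  deltas=[
    {"x": 0, "y": 0, "z": 0.002, "wx": 0, "wy": 0, "wz": 0, "hand": 0},
    {"x": 0, "y": 0, "z": 0.004, "wx": 0, "wy": 0, "wz": 0, "hand": 0},
    {"x": 0, "y": 0, "z": 0.005, "wx": 0, "wy": 0, "wz": 0, "hand": 0},
  ],
)

```text
time: 8.8
tool_pos: [0.4915, 0.2006, 0.0929]
tool_rot: [3.14, 0.0, 1.572]
contact_force: [-1.0, -2.5, 7.6]
opening: 0.0003
```

move_arm(
  deltas=[
    {"x": 0, "y": 0, "z": -0.025, "wx": 0, "wy": 0, "wz": 0, "hand": 0},
    {"x": 0.05, "y": 0, "z": -0.028, "wx": 0, "wy": 0, "wz": 0, "hand": 0},
    {"x": 0.11, "y": 0, "z": -0.028, "wx": 0, "wy": 0, "wz": 0, "hand": 0},
    {"x": 0.138, "y": 0, "z": -0.026, "wx": 0, "wy": 0, "wz": 0, "hand": 0},
    {"x": 0.138, "y": 0, "z": -0.018, "wx": 0, "wy": 0, "wz": 0, "hand": 0},
    {"x": 0.138, "y": 0, "z": -0.012, "wx": 0, "wy": 0, "wz": 0, "hand": 0},
    {"x": 0.138, "y": 0, "z": -0.008, "wx": 0, "wy": 0, "wz": 0, "hand": 0},
    {"x": 0.138, "y": 0, "z": -0.004, "wx": 0, "wy": 0, "wz": 0, "hand": 0},
  ],
)

```text
time: 9.8
tool_pos: [0.4917, 0.3384, 0.0971]
tool_rot: [3.14, -0.002, 1.57]
contact_force: [-3.0, 2.5, 9.9]
opening: 0.0001
```

move_arm(
  deltas=[
    {"x": 0, "y": 0, "z": 0.003, "wx": 0, "wy": 0, "wz": 0, "hand": 0},
    {"x": 0, "y": 0, "z": 0.005, "wx": 0, "wy": 0, "wz": 0, "hand": 0},
    {"x": 0, "y": 0, "z": 0.008, "wx": 0, "wy": 0, "wz": 0, "hand": 0},
    {"x": 0, "y": 0, "z": 0.011, "wx": 0, "wy": 0, "wz": 0, "hand": 0},
    {"x": 0, "y": 0, "z": 0.012, "wx": 0, "wy": 0, "wz": 0, "hand": 0},
  ],
)

```text
time: 10.42
tool_pos: [0.4919, 0.3399, 0.086]
tool_rot: [3.139, -0.004, 1.57]
contact_force: [-2.3, 5.7, 7.6]
opening: 0.0006
```

move_arm(
  deltas=[
    {"x": 0, "y": 0, "z": -0.025, "wx": 0, "wy": 0, "wz": 0, "hand": 0},
    {"x": -0.05, "y": 0, "z": -0.03, "wx": 0, "wy": 0, "wz": 0, "hand": 0},
    {"x": -0.11, "y": 0, "z": -0.03, "wx": 0, "wy": 0, "wz": 0, "hand": 0},
    {"x": -0.138, "y": 0, "z": -0.028, "wx": 0, "wy": 0, "wz": 0, "hand": 0},
    {"x": -0.138, "y": 0, "z": -0.022, "wx": 0, "wy": 0, "wz": 0, "hand": 0},
    {"x": -0.138, "y": 0, "z": -0.016, "wx": 0, "wy": 0, "wz": 0, "hand": 0},
    {"x": -0.138, "y": 0, "z": -0.012, "wx": 0, "wy": 0, "wz": 0, "hand": 0},
    {"x": -0.138, "y": 0, "z": -0.009, "wx": 0, "wy": 0, "wz": 0, "hand": 0},
  ],
)

```text
time: 11.42
tool_pos: [0.491, 0.2014, 0.0927]
tool_rot: [-3.141, -0.0, 1.572]
contact_force: [-1.5, 0.6, 3.1]
opening: 0.0007
```

move_arm(
  deltas=[
    {"x": 0, "y": 0, "z": 0.003, "wx": 0, "wy": 0, "wz": 0, "hand": 0},
    {"x": 0, "y": 0, "z": 0.006, "wx": 0, "wy": 0, "wz": 0, "hand": 0},
    {"x": 0, "y": 0, "z": 0.009, "wx": 0, "wy": 0, "wz": 0, "hand": 0},
    {"x": 0, "y": 0, "z": 0.012, "wx": 0, "wy": 0, "wz": 0, "hand": 0},
    {"x": 0, "y": 0, "z": 0.014, "wx": 0, "wy": 0, "wz": 0, "hand": 0},
    {"x": 0, "y": 0, "z": 0.015, "wx": 0, "wy": 0, "wz": 0, "hand": 0},
  ],
)

```text
time: 12.18
tool_pos: [0.4919, 0.1997, 0.079]
tool_rot: [3.14, 0.002, 1.572]
contact_force: [-1.5, -6.6, 8.4]
opening: 0.0005
```

move_arm(
  deltas=[
    {"x": 0, "y": 0, "z": -0.032, "wx": 0, "wy": 0, "wz": 0, "hand": 0},
    {"x": 0.03, "y": 0.03, "z": -0.034, "wx": 0, "wy": 0, "wz": 10.5, "hand": 0},
    {"x": 0.069, "y": 0.069, "z": -0.034, "wx": 0, "wy": 0, "wz": 21, "hand": 0},
    {"x": 0.069, "y": 0.069, "z": -0.034, "wx": 0, "wy": 0, "wz": 31.5, "hand": 0},
    {"x": 0.069, "y": 0.069, "z": -0.034, "wx": 0, "wy": 0, "wz": 42, "hand": 0},
    {"x": 0.069, "y": 0.069, "z": -0.034, "wx": 0, "wy": 0, "wz": 52.5, "hand": 0},
    {"x": 0.069, "y": 0.069, "z": -0.034, "wx": 0, "wy": 0, "wz": 63, "hand": 0},
    {"x": 0.069, "y": 0.069, "z": -0.034, "wx": 0, "wy": 0, "wz": 73.5, "hand": 0},
  ],
)

```text
time: 13.18
tool_pos: [0.5599, 0.27, 0.1118]
tool_rot: [3.142, 0.0, 0.283]
contact_force: [0.2, -0.9, -0.1]
opening: 0.0004
```

move_arm(
  deltas=[
    {"x": 0, "y": 0, "z": 0.005, "wx": 0, "wy": 0, "wz": 10.5, "hand": 0},
    {"x": 0, "y": 0, "z": 0.012, "wx": 0, "wy": 0, "wz": 16.5, "hand": 0},
    {"x": 0, "y": 0, "z": 0.018, "wx": 0, "wy": 0, "wz": 16.5, "hand": 0},
    {"x": 0, "y": 0, "z": 0.022, "wx": 0, "wy": 0, "wz": 16.5, "hand": 0},
    {"x": 0, "y": 0, "z": 0.025, "wx": 0, "wy": 0, "wz": 16.5, "hand": 0},
    {"x": 0, "y": 0, "z": 0.028, "wx": 0, "wy": 0, "wz": 16.5, "hand": 0},
    {"x": 0, "y": 0, "z": 0.031, "wx": 0, "wy": 0, "wz": 16.5, "hand": 0},
    {"x": 0, "y": 0, "z": 0.033, "wx": 0, "wy": 0, "wz": 16.5, "hand": 0},
  ],
)

```text
time: 14.18
tool_pos: [0.5603, 0.2696, 0.0793]
tool_rot: [-3.142, -0.001, 0.001]
contact_force: [0.1, -1.6, 4.0]
opening: 0.001
```

move_arm(
  deltas=[
    {"x": 0, "y": 0, "z": -0.025, "wx": 0, "wy": 0, "wz": 0, "hand": 0},
    {"x": -0.05, "y": 0, "z": -0.03, "wx": 0, "wy": 0, "wz": 0, "hand": 0},
    {"x": -0.11, "y": 0, "z": -0.03, "wx": 0, "wy": 0, "wz": 0, "hand": 0},
    {"x": -0.138, "y": 0, "z": -0.028, "wx": 0, "wy": 0, "wz": 0, "hand": 0},
    {"x": -0.138, "y": 0, "z": -0.022, "wx": 0, "wy": 0, "wz": 0, "hand": 0},
    {"x": -0.138, "y": 0, "z": -0.016, "wx": 0, "wy": 0, "wz": 0, "hand": 0},
    {"x": -0.138, "y": 0, "z": -0.012, "wx": 0, "wy": 0, "wz": 0, "hand": 0},
    {"x": -0.138, "y": 0, "z": -0.009, "wx": 0, "wy": 0, "wz": 0, "hand": 0},
  ],
)

```text
time: 15.18
tool_pos: [0.4227, 0.2694, 0.0874]
tool_rot: [3.141, 0.0, -0.0]
contact_force: [0.6, 0.5, -0.3]
opening: 0.0002
```

move_arm(
  deltas=[
    {"x": 0, "y": 0, "z": 0.003, "wx": 0, "wy": 0, "wz": 0, "hand": 0},
    {"x": 0, "y": 0, "z": 0.006, "wx": 0, "wy": 0, "wz": 0, "hand": 0},
    {"x": 0, "y": 0, "z": 0.009, "wx": 0, "wy": 0, "wz": 0, "hand": 0},
    {"x": 0, "y": 0, "z": 0.012, "wx": 0, "wy": 0, "wz": 0, "hand": 0},
    {"x": 0, "y": 0, "z": 0.014, "wx": 0, "wy": 0, "wz": 0, "hand": 0},
    {"x": 0, "y": 0, "z": 0.015, "wx": 0, "wy": 0, "wz": 0, "hand": 0},
  ],
)

```text
time: 15.92
tool_pos: [0.4206, 0.2693, 0.0733]
tool_rot: [3.141, 0.003, 0.001]
contact_force: [-5.9, -0.6, 8.3]
opening: 0.0003
```

move_arm(
  deltas=[
    {"x": 0, "y": 0, "z": -0.025, "wx": 0, "wy": 0, "wz": 0, "hand": 0},
    {"x": 0.05, "y": 0, "z": -0.028, "wx": 0, "wy": 0, "wz": 0, "hand": 0},
    {"x": 0.11, "y": 0, "z": -0.026, "wx": 0, "wy": 0, "wz": 0, "hand": 0},
    {"x": 0.139, "y": 0, "z": -0.022, "wx": 0, "wy": 0, "wz": 0, "hand": 0},
    {"x": 0.139, "y": 0, "z": -0.016, "wx": 0, "wy": 0, "wz": 0, "hand": 0},
    {"x": 0.139, "y": 0, "z": -0.012, "wx": 0, "wy": 0, "wz": 0, "hand": 0},
    {"x": 0.139, "y": 0, "z": -0.008, "wx": 0, "wy": 0, "wz": 0, "hand": 0},
    {"x": 0.139, "y": 0, "z": -0.005, "wx": 0, "wy": 0, "wz": 0, "hand": 0},
  ],
)

```text
time: 16.92
tool_pos: [0.5604, 0.2699, 0.0783]
tool_rot: [-3.142, 0.0, 0.001]
contact_force: [0.0, 0.4, 3.4]
opening: 0.0008
```

move_arm(
  deltas=[
    {"x": 0, "y": 0, "z": 0.003, "wx": 0, "wy": 0, "wz": 0, "hand": 0},
    {"x": 0, "y": 0, "z": 0.006, "wx": 0, "wy": 0, "wz": 0, "hand": 0},
    {"x": 0, "y": 0, "z": 0.008, "wx": 0, "wy": 0, "wz": 0, "hand": 0},
    {"x": 0, "y": 0, "z": 0.009, "wx": 0, "wy": 0, "wz": 0, "hand": 0},
  ],
)

```text
time: 17.42
tool_pos: [0.5625, 0.2702, 0.0709]
tool_rot: [-3.14, -0.005, 0.001]
contact_force: [1.3, 0.5, 6.6]
opening: 0.0008
```

move_arm(
  deltas=[
    {"x": 0, "y": 0, "z": -0.03, "wx": 0, "wy": 0, "wz": 0, "hand": 0},
    {"x": -0.03, "y": -0.03, "z": -0.034, "wx": 0, "wy": 0, "wz": -10.5, "hand": 0},
    {"x": -0.069, "y": -0.069, "z": -0.034, "wx": 0, "wy": 0, "wz": -21, "hand": 0},
    {"x": -0.069, "y": -0.069, "z": -0.034, "wx": 0, "wy": 0, "wz": -31.5, "hand": 0},
    {"x": -0.069, "y": -0.069, "z": -0.034, "wx": 0, "wy": 0, "wz": -42, "hand": 0},
    {"x": -0.069, "y": -0.069, "z": -0.034, "wx": 0, "wy": 0, "wz": -52.5, "hand": 0},
    {"x": -0.069, "y": -0.069, "z": -0.034, "wx": 0, "wy": 0, "wz": -63, "hand": 0},
    {"x": -0.069, "y": -0.069, "z": -0.034, "wx": 0, "wy": 0, "wz": -73.5, "hand": 0},
  ],
)

```text
time: 18.42
tool_pos: [0.4918, 0.3386, 0.1032]
tool_rot: [3.141, -0.0, 1.29]
contact_force: [0.1, -0.4, 0.2]
opening: 0.0002
```

move_arm(
  deltas=[
    {"x": 0, "y": 0, "z": 0.008, "wx": 0, "wy": 0, "wz": -10.5, "hand": 0},
    {"x": 0, "y": 0, "z": 0.014, "wx": 0, "wy": 0, "wz": -16.5, "hand": 0},
    {"x": 0, "y": 0, "z": 0.019, "wx": 0, "wy": 0, "wz": -16.5, "hand": 0},
    {"x": 0, "y": 0, "z": 0.022, "wx": 0, "wy": 0, "wz": -16.5, "hand": 0},
    {"x": 0, "y": 0, "z": 0.025, "wx": 0, "wy": 0, "wz": -16.5, "hand": 0},
    {"x": 0, "y": 0, "z": 0.028, "wx": 0, "wy": 0, "wz": -16.5, "hand": 0},
    {"x": 0, "y": 0, "z": 0.031, "wx": 0, "wy": 0, "wz": -16.5, "hand": 0},
    {"x": 0, "y": 0, "z": 0.033, "wx": 0, "wy": 0, "wz": -16.5, "hand": 0},
  ],
)

```text
time: 19.42
tool_pos: [0.4928, 0.3399, 0.0716]
tool_rot: [3.139, -0.003, 1.571]
contact_force: [-1.8, 3.6, 8.4]
opening: 0.0005
```

move_arm(
  deltas=[
    {"x": 0, "y": 0, "z": -0.025, "wx": 0, "wy": 0, "wz": 0, "hand": 0},
    {"x": -0.05, "y": 0, "z": -0.028, "wx": 0, "wy": 0, "wz": 0, "hand": 0},
    {"x": -0.11, "y": 0, "z": -0.026, "wx": 0, "wy": 0, "wz": 0, "hand": 0},
    {"x": -0.139, "y": 0, "z": -0.022, "wx": 0, "wy": 0, "wz": 0, "hand": 0},
    {"x": -0.139, "y": 0, "z": -0.016, "wx": 0, "wy": 0, "wz": 0, "hand": 0},
    {"x": -0.139, "y": 0, "z": -0.012, "wx": 0, "wy": 0, "wz": 0, "hand": 0},
    {"x": -0.139, "y": 0, "z": -0.008, "wx": 0, "wy": 0, "wz": 0, "hand": 0},
    {"x": -0.139, "y": 0, "z": -0.005, "wx": 0, "wy": 0, "wz": 0, "hand": 0},
  ],
)

```text
time: 20.42
tool_pos: [0.4919, 0.2004, 0.0747]
tool_rot: [-3.141, 0.0, 1.573]
contact_force: [0.5, 0.3, 0.1]
opening: 0.0006
```

move_arm(
  deltas=[
    {"x": 0, "y": 0, "z": 0.003, "wx": 0, "wy": 0, "wz": 0, "hand": 0},
    {"x": 0, "y": 0, "z": 0.006, "wx": 0, "wy": 0, "wz": 0, "hand": 0},
    {"x": 0, "y": 0, "z": 0.008, "wx": 0, "wy": 0, "wz": 0, "hand": 0},
    {"x": 0, "y": 0, "z": 0.008, "wx": 0, "wy": 0, "wz": 0, "hand": 0},
  ],
)

```text
time: 20.92
tool_pos: [0.4927, 0.1992, 0.0679]
tool_rot: [3.14, 0.001, 1.572]
contact_force: [-0.1, -2.7, 7.2]
opening: 0.0005
```

move_arm(
  deltas=[
    {"x": 0, "y": 0, "z": 0.002, "wx": 0, "wy": 0, "wz": 0, "hand": 0},
    {"x": 0, "y": 0, "z": 0.003, "wx": 0, "wy": 0, "wz": 0, "hand": 0},
    {"x": 0, "y": 0, "z": 0.003, "wx": 0, "wy": 0, "wz": 0, "hand": 0},
  ],
)

```text
time: 21.3
tool_pos: [0.4926, 0.1989, 0.066]
tool_rot: [3.14, 0.001, 1.572]
contact_force: [-4.3, -5.6, 17.3]
opening: 0.0007
```

move_arm(
  deltas=[
    {"x": 0, "y": 0, "z": -0.02, "wx": 0, "wy": 0, "wz": 0, "hand": 0},
    {"x": 0.06, "y": 0, "z": -0.022, "wx": 0, "wy": 0, "wz": 0, "hand": 0},
    {"x": 0.12, "y": 0, "z": -0.022, "wx": 0, "wy": 0, "wz": 0, "hand": 0},
    {"x": 0.139, "y": 0, "z": -0.018, "wx": 0, "wy": 0, "wz": 0, "hand": 0},
    {"x": 0.139, "y": 0, "z": -0.013, "wx": 0, "wy": 0, "wz": 0, "hand": 0},
    {"x": 0.139, "y": 0, "z": -0.009, "wx": 0, "wy": 0, "wz": 0, "hand": 0},
    {"x": 0.139, "y": 0, "z": -0.006, "wx": 0, "wy": 0, "wz": 0, "hand": 0},
    {"x": 0.139, "y": 0, "z": -0.003, "wx": 0, "wy": 0, "wz": 0, "hand": 0},
  ],
)

```text
time: 22.3
tool_pos: [0.4928, 0.3384, 0.0685]
tool_rot: [3.14, -0.003, 1.569]
contact_force: [-2.9, 4.9, 10.8]
opening: 0.0002
```

move_arm(
  deltas=[
    {"x": 0, "y": 0, "z": 0.002, "wx": 0, "wy": 0, "wz": 0, "hand": 0},
    {"x": 0, "y": 0, "z": 0.003, "wx": 0, "wy": 0, "wz": 0, "hand": 0},
    {"x": 0, "y": 0, "z": 0.003, "wx": 0, "wy": 0, "wz": 0, "hand": 0},
  ],
)

```text
time: 22.68
tool_pos: [0.4927, 0.3388, 0.0661]
tool_rot: [3.14, -0.003, 1.569]
contact_force: [-4.3, 6.0, 11.4]
opening: 0.0006
```

move_arm(
  deltas=[
    {"x": 0, "y": 0, "z": 0.0015, "wx": 0, "wy": 0, "wz": 0, "hand": 0},
    {"x": 0, "y": 0, "z": 0.0015, "wx": 0, "wy": 0, "wz": 0, "hand": 0},
  ],
)

```text
time: 22.92
tool_pos: [0.4928, 0.339, 0.0657]
tool_rot: [3.139, -0.004, 1.569]
contact_force: [-5.7, 3.9, 19.2]
opening: 0.0005
```

move_arm(
  deltas=[
    {"x": 0, "y": 0, "z": -0.025, "wx": 0, "wy": 0, "wz": 0, "hand": 0},
    {"x": -0.03, "y": -0.03, "z": -0.026, "wx": 0, "wy": 0, "wz": 10.5, "hand": 0},
    {"x": -0.069, "y": -0.069, "z": -0.026, "wx": 0, "wy": 0, "wz": 21, "hand": 0},
    {"x": -0.069, "y": -0.07, "z": -0.026, "wx": 0, "wy": 0, "wz": 31.5, "hand": 0},
    {"x": -0.069, "y": -0.07, "z": -0.026, "wx": 0, "wy": 0, "wz": 42, "hand": 0},
    {"x": -0.069, "y": -0.07, "z": -0.026, "wx": 0, "wy": 0, "wz": 52.5, "hand": 0},
    {"x": -0.069, "y": -0.07, "z": -0.026, "wx": 0, "wy": 0, "wz": 63, "hand": 0},
    {"x": -0.069, "y": -0.07, "z": -0.026, "wx": 0, "wy": 0, "wz": 73.5, "hand": 0},
  ],
)

```text
time: 23.92
tool_pos: [0.4221, 0.2678, 0.0885]
tool_rot: [3.141, 0.001, 0.28]
contact_force: [-0.4, 0.3, -0.4]
opening: 0.0005
```

move_arm(
  deltas=[
    {"x": 0, "y": 0, "z": 0.006, "wx": 0, "wy": 0, "wz": 10.5, "hand": 0},
    {"x": 0, "y": 0, "z": 0.011, "wx": 0, "wy": 0, "wz": 16.5, "hand": 0},
    {"x": 0, "y": 0, "z": 0.015, "wx": 0, "wy": 0, "wz": 16.5, "hand": 0},
    {"x": 0, "y": 0, "z": 0.018, "wx": 0, "wy": 0, "wz": 16.5, "hand": 0},
    {"x": 0, "y": 0, "z": 0.021, "wx": 0, "wy": 0, "wz": 16.5, "hand": 0},
    {"x": 0, "y": 0, "z": 0.024, "wx": 0, "wy": 0, "wz": 16.5, "hand": 0},
    {"x": 0, "y": 0, "z": 0.026, "wx": 0, "wy": 0, "wz": 16.5, "hand": 0},
    {"x": 0, "y": 0, "z": 0.026, "wx": 0, "wy": 0, "wz": 16.5, "hand": 0},
  ],
)

```text
time: 24.92
tool_pos: [0.4219, 0.2694, 0.0653]
tool_rot: [3.141, -0.001, 0.002]
contact_force: [-9.7, -5.4, 29.6]
opening: 0.0005
```

Three sides are home at about 66 mm. Next the +x side.

move_arm(
  deltas=[
    {"x": 0, "y": 0, "z": -0.025, "wx": 0, "wy": 0, "wz": 0, "hand": 0},
    {"x": 0.06, "y": 0, "z": -0.025, "wx": 0, "wy": 0, "wz": 0, "hand": 0},
    {"x": 0.12, "y": 0, "z": -0.025, "wx": 0, "wy": 0, "wz": 0, "hand": 0},
    {"x": 0.138, "y": 0, "z": -0.018, "wx": 0, "wy": 0, "wz": 0, "hand": 0},
    {"x": 0.138, "y": 0, "z": -0.013, "wx": 0, "wy": 0, "wz": 0, "hand": 0},
    {"x": 0.138, "y": 0, "z": -0.009, "wx": 0, "wy": 0, "wz": 0, "hand": 0},
    {"x": 0.138, "y": 0, "z": -0.006, "wx": 0, "wy": 0, "wz": 0, "hand": 0},
    {"x": 0.138, "y": 0, "z": -0.003, "wx": 0, "wy": 0, "wz": 0, "hand": 0},
  ],
)

```text
time: 25.92
tool_pos: [0.5596, 0.2699, 0.0659]
tool_rot: [3.142, -0.0, 0.001]
contact_force: [-1.7, -0.2, 11.1]
opening: 0.0007
```

move_arm(
  deltas=[
    {"x": 0, "y": 0, "z": 0.001, "wx": 0, "wy": 0, "wz": 0, "hand": 0},
    {"x": 0, "y": 0, "z": 0.002, "wx": 0, "wy": 0, "wz": 0, "hand": 0},
    {"x": 0, "y": 0, "z": 0.002, "wx": 0, "wy": 0, "wz": 0, "hand": 0},
  ],
)

```text
time: 26.3
tool_pos: [0.5598, 0.2699, 0.0657]
tool_rot: [-3.141, -0.001, 0.001]
contact_force: [-5.4, -1.2, 12.5]
opening: 0.0006
```

move_arm(
  deltas=[
    {"x": 0, "y": 0, "z": -0.025, "wx": 0, "wy": 0, "wz": 0, "hand": 0},
    {"x": -0.06, "y": 0, "z": -0.025, "wx": 0, "wy": 0, "wz": 0, "hand": 0},
    {"x": -0.12, "y": 0, "z": -0.025, "wx": 0, "wy": 0, "wz": 0, "hand": 0},
    {"x": -0.138, "y": 0, "z": -0.016, "wx": 0, "wy": 0, "wz": 0, "hand": 0},
    {"x": -0.138, "y": 0, "z": -0.01, "wx": 0, "wy": 0, "wz": 0, "hand": 0},
    {"x": -0.138, "y": 0, "z": -0.005, "wx": 0, "wy": 0, "wz": 0, "hand": 0},
    {"x": -0.138, "y": 0, "z": -0.002, "wx": 0, "wy": 0, "wz": 0, "hand": 0},
    {"x": -0.138, "y": 0, "z": -0.001, "wx": 0, "wy": 0, "wz": 0, "hand": 0},
  ],
)

```text
time: 27.3
tool_pos: [0.4232, 0.2696, 0.0656]
tool_rot: [-3.141, -0.001, -0.0]
contact_force: [-5.8, -2.3, 18.7]
opening: 0.0007
```

move_arm(
  deltas=[
    {"x": 0, "y": 0, "z": -0.02, "wx": 0, "wy": 0, "wz": 0, "hand": 0},
    {"x": 0.03, "y": -0.03, "z": -0.026, "wx": 0, "wy": 0, "wz": -10.5, "hand": 0},
    {"x": 0.069, "y": -0.069, "z": -0.026, "wx": 0, "wy": 0, "wz": -21, "hand": 0},
    {"x": 0.069, "y": -0.069, "z": -0.026, "wx": 0, "wy": 0, "wz": -31.5, "hand": 0},
    {"x": 0.069, "y": -0.069, "z": -0.026, "wx": 0, "wy": 0, "wz": -42, "hand": 0},
    {"x": 0.069, "y": -0.069, "z": -0.026, "wx": 0, "wy": 0, "wz": -52.5, "hand": 0},
    {"x": 0.069, "y": -0.069, "z": -0.026, "wx": 0, "wy": 0, "wz": -63, "hand": 0},
    {"x": 0.069, "y": -0.069, "z": -0.026, "wx": 0, "wy": 0, "wz": -73.5, "hand": 0},
  ],
)

```text
time: 28.3
tool_pos: [0.4919, 0.3384, 0.0901]
tool_rot: [3.142, 0.0, 1.289]
contact_force: [0.1, 0.7, 0.3]
opening: 0.0006
```

move_arm(
  deltas=[
    {"x": 0, "y": 0, "z": 0.008, "wx": 0, "wy": 0, "wz": -10.5, "hand": 0},
    {"x": 0, "y": 0, "z": 0.014, "wx": 0, "wy": 0, "wz": -16.5, "hand": 0},
    {"x": 0, "y": 0, "z": 0.019, "wx": 0, "wy": 0, "wz": -16.5, "hand": 0},
    {"x": 0, "y": 0, "z": 0.022, "wx": 0, "wy": 0, "wz": -16.5, "hand": 0},
    {"x": 0, "y": 0, "z": 0.024, "wx": 0, "wy": 0, "wz": -16.5, "hand": 0},
    {"x": 0, "y": 0, "z": 0.025, "wx": 0, "wy": 0, "wz": -16.5, "hand": 0},
    {"x": 0, "y": 0, "z": 0.026, "wx": 0, "wy": 0, "wz": -16.5, "hand": 0},
  ],
)

```text
time: 29.18
tool_pos: [0.4913, 0.3387, 0.0658]
tool_rot: [3.14, -0.0, 1.571]
contact_force: [-3.3, -2.9, 11.1]
opening: 0.0006
```

move_arm(
  deltas=[
    {"x": 0, "y": 0, "z": -0.025, "wx": 0, "wy": 0, "wz": 0, "hand": 0},
    {"x": -0.06, "y": 0, "z": -0.025, "wx": 0, "wy": 0, "wz": 0, "hand": 0},
    {"x": -0.12, "y": 0, "z": -0.025, "wx": 0, "wy": 0, "wz": 0, "hand": 0},
    {"x": -0.138, "y": 0, "z": -0.016, "wx": 0, "wy": 0, "wz": 0, "hand": 0},
    {"x": -0.138, "y": 0, "z": -0.01, "wx": 0, "wy": 0, "wz": 0, "hand": 0},
    {"x": -0.138, "y": 0, "z": -0.005, "wx": 0, "wy": 0, "wz": 0, "hand": 0},
    {"x": -0.138, "y": 0, "z": -0.002, "wx": 0, "wy": 0, "wz": 0, "hand": 0},
    {"x": -0.138, "y": 0, "z": -0.001, "wx": 0, "wy": 0, "wz": 0, "hand": 0},
  ],
)

```text
time: 30.18
tool_pos: [0.4911, 0.2017, 0.0659]
tool_rot: [3.141, -0.0, 1.573]
contact_force: [-2.8, -1.3, 9.4]
opening: 0.0004
```

All four sides stop firm at 65.6 to 65.9 mm. Retreat and look.

move_arm(
  deltas=[
    {"x": 0, "y": 0, "z": -0.06, "wx": 0, "wy": 0, "wz": 0, "hand": 0},
    {"x": 0, "y": 0, "z": -0.12, "wx": 0, "wy": 0, "wz": 0, "hand": 0},
    {"x": -0.04, "y": 0, "z": -0.17, "wx": 0, "wy": 0, "wz": 0, "hand": 0},
    {"x": -0.1, "y": -0.03, "z": -0.17, "wx": 0, "wy": 0, "wz": 0, "hand": 0},
    {"x": -0.16, "y": -0.05, "z": -0.17, "wx": 0, "wy": 0, "wz": 0, "hand": 0},
    {"x": -0.21, "y": -0.06, "z": -0.17, "wx": 0, "wy": 0, "wz": 0, "hand": 0},
    {"x": -0.26, "y": -0.06, "z": -0.17, "wx": 0, "wy": 0, "wz": 0, "hand": 0},
    {"x": -0.28, "y": -0.06, "z": -0.17, "wx": 0, "wy": 0, "wz": 0, "hand": 0},
  ],
)

```text
time: 31.18
tool_pos: [0.4314, -0.0812, 0.2358]
tool_rot: [3.141, 0.001, 1.57]
contact_force: [0.2, 0.0, 0.5]
opening: 0.0002
```

Run:
```python
from h import *
im=viewer.read_camera("scene")[:,:,::-1]; t=viewer.read_camera("top")
h,m=ring(t,(82,155,182,255),125); P=plane("top",h,.066); print(cv2.minEnclosingCircle(np.float32(P[:,:2])))
cv2.imwrite("pics/f.png",np.hstack([cv2.resize(im[180:330,280:480],(400,300)),cv2.resize(t[130:280,60:260,::-1],(400,300))]))
s=monitor.observe(); print(s["time"],s["tool_pos"],s["contact_force"])
```

```text
((0.49003198742866516, 0.2702029049396515), 0.07846090942621231)
31.275 [ 0.43154331 -0.08068153  0.23563165] [0.37706949 1.19136549 0.04853608]
```

View pics/f.png

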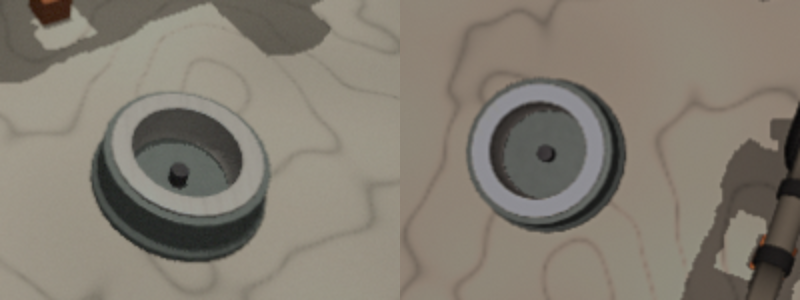

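The picture shows the flange flat and concentric on the base top, at about (350,247) in the scene view and (130,205) in the top view, with the arm clear.

```bash
python3 -c "
from cell import robot
print(robot.hand_in())"
```

```text
the job is handed in; nothing more can be done
None
```

The proud cup is pressed fully home, and the job was handed in at about 31 s of the 70 s allowed. I pressed with closed fingers at about 69 mm radius, alternating opposite sides (±x and ±y). The rim heights I read put the lean at about 5 to 6° at most, but I did not measure it directly.

- **Seating:** on the final pass all four sides stopped firmly at 65.6 to 65.9 mm, against the nominal 66 mm. The last pictures show the flange flat and concentric on the base.
- **Forces:** the highest force I read was about 32 N. Readings come only at the end of each move, so a brief higher peak would not show.
- **Other base:** I never brought the arm down near it; I only passed above it with the fingertips more than 0.22 m up.
- **Failed check:** the first colour mask in the "scene" camera did not find the rim. I located the cup from the top camera and by touch instead.

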